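# Seat the block on its parallels in the vise

## Task

An aluminium block is gripped a little too high and askew in the small vise, and one of the two support bars under it has crept out at one end. Slide that bar back in until its end is level with the other bar's, then work the block down by pressing on it from above, over the bars, gently (always with less than 30 N), until it sits tight on both bars and they no longer slide. Finally prove it by giving the end of one of the bars a light push: it must stay put. Leave the wax block, sanding block and swatch block where they are.

Things in the scene. Friction and masses are not known exactly. Their poses are not given: they have to be found in the camera images.
- vise: low grey machine vise fixed to the desk; origin at the centre of its underside, z up. Bed 104 mm (x) by 90 (y), 24 high; jaws along y on its +x and -x sides, tops 58 mm over the desk. Screw handle reaches to 90 mm on its -x side; bolt lugs 14 mm high reach 61 mm from the middle along y. A tall fixed press (440 mm high; x 0.44 to 0.67, y 0.09 to 0.29 m) stands beyond it: go round it.
- block: aluminium block, 60 mm (vise x) by 76 mm (vise y) by 34 high, between the jaws; origin at the centre of its underside, z up. The jaws hold it by friction: it goes down under about 8 N and rocks about the vise's y under about 0.34 N m, and stays where left. At the start it hovers 2.5 to 4.5 mm too high, rocked by up to 0.03 rad, clear of the bars.
- block_top (a point): centre of the block's upper face, 74 mm over the desk when seated. Press it 22 mm to either side along vise x, over a bar: at 17 to 25 N it goes down until that bar stops it and stays tight when let go. Pressing one side may ease the other, so go over both again. A tight bar resists a push of 3 N, a loose one slides at 1 to 1.5 N.
- bar_a_mid (a point): centre of one of two alike loose steel bars, 14 mm wide, 110 long (its y), 16 high, 0.15 kg, on the vise bed (bar's top 40 mm over the desk) in a channel beside a jaw, 22 mm to the vise's +x or -x side, 1 mm of play each side. Home: centre at y = 0 of the vise, 10 mm showing at each end; one bar (either, in either channel) starts 18 to 32 mm too far to the vise's +y end.
- bar_b_mid (a point): centre of one of two alike loose steel bars, 14 mm wide, 110 long (its y), 16 high, 0.15 kg, on the vise bed (bar's top 40 mm over the desk) in a channel beside a jaw, 22 mm to the vise's +x or -x side, 1 mm of play each side. Home: centre at y = 0 of the vise, 10 mm showing at each end; one bar (either, in either channel) starts 18 to 32 mm too far to the vise's +y end.
- bar_a: the same bar as point bar_a_mid; origin at the centre of its underside. The bars lie on springy steel liners in the bed (some 15 N per mm), which keep them under load once the block is down
- bar_b: the same bar as point bar_b_mid; origin at the centre of its underside
- wax_block: bystander, loose, to be left where it is: yellow beeswax block scored by thread, 35 x 55 x 18 mm; origin at the centre of its underside
- sanding_block: bystander, loose, to be left where it is: brown cork sanding block, 41 x 76 x 25 mm; origin at the centre of its underside
- swatch_block: bystander, loose, to be left where it is: riveted stack of leather swatches, 46 x 90 x 15 mm; origin at the centre of its underside
There are look-alikes about, which are no part of the job. Of the things shaped like the vise, the grey one is meant.

How it is judged:
On the way, in this order (a step that is already met when the one before it is completed fails the run):
1. both bars lie home along the vise (within 7 mm) while the block still hovers over them (y of bar_a_mid in the frame of vise between -0.007 and 0.007 m and y of bar_b_mid in the frame of vise between -0.007 and 0.007 m and not (contact force between any of bar_a, bar_b and block above 1.5 N)), for 0.2 s.
2. the block, let go by the robot, sits tight on both bars (more than 1.5 N on each) (y of bar_a_mid in the frame of vise between -0.007 and 0.007 m and y of bar_b_mid in the frame of vise between -0.007 and 0.007 m and contact force between each of bar_a, bar_b and block above 1.5 N and contact force between the fingers and block below 0.3 N), for 0.3 s.
3. the fingers push a bar with more than 1 N, and both bars stay home and tight (y of bar_a_mid in the frame of vise between -0.007 and 0.007 m and y of bar_b_mid in the frame of vise between -0.007 and 0.007 m and contact force between each of bar_a, bar_b and block above 1.5 N and (contact force between the fingers and bar_a above 1 N or contact force between the fingers and bar_b above 1 N)), for 0.05 s.
At the end, for the whole second after the job is handed in: both bars lie home along the vise (centres within 7 mm of the vise's middle), the block sits on both with more than 1.5 N on each, level within 0.03 rad, and the robot touches nothing (y of bar_a_mid in the frame of vise between -0.007 and 0.007 m and y of bar_b_mid in the frame of vise between -0.007 and 0.007 m and contact force between each of bar_a, bar_b and block above 1.5 N and angle between the z axis of block and the z axis of vise, either way round below 0.03 rad).
It fails at once if the robot presses the block with more than 30 N (contact force between any of the arm, the fingers and block above 30 N).
It fails at once if the wax block, sanding block or swatch block is moved by more than 20 mm (distance of any of wax_block, sanding_block, swatch_block from where it was at the start of the episode above 0.02 m).
It also fails if it takes over 72 s, if anything falls off the work surface, if the arm or the gripper's body presses on something with over 40 N, if the wrist force passes 120 N, or if a joint passes its speed limit or range.

## Robot

A 6-joint arm with a two-finger parallel gripper is mounted at the origin on the work surface; the furniture and walls round the work are solid. World frame = base frame: x ahead of the robot, y to its left, z up, the work surface at z = 0. Lengths are in m, angles in rad, forces in N, time in s.
With the tool pointing down it reaches from about 0.3 to 0.875 m from the base axis. Payload 6.4 kg.
Tool frame: the origin (TCP) lies where the fingers leave the gripper's body, on its centre line; the fingertips stand 73 mm ahead of it and the grasp point (between the pads) lies 54 mm ahead of it; z points along the fingers, y is the line along which they close (so a half turn about z gives the same grasp; the last joint's range is limited). The gripper opens to 85 mm and grips with 20 to 120 N. Pads are 22 mm wide; open, the fingers measure 114 mm over their backs; the gripper's body (76 mm by 85 mm) begins 54 mm behind the grasp point. The pads swing forward as they close: fully open they stand 13 mm farther back than shut.
Start: joints at [-1.542, 0.181, 1.607, -0, 1.354, -0.206], TCP at [0.134, -0.559, 0.304] pointing down, gripper open.
Joint ranges: [-2.99, 2.99], [-0.89, 2.07], [0.3, 2.58], [-1.14, 4.28], [0, 2.63], [-3.12, 3.12]. Speed limits (rad/s): [2.57, 2.57, 3.01, 3.14, 3.14, 3.14].

## Interface

Orientations are given as a unit quaternion [w, x, y, z].
In Python, from bench import ctrl gives the robot as it stands.
- The arm moves only by the tool carry_out, never from a script. Its argument "steps" is one flat list of numbers, 7 for each row, row after row: the shift along the tool's x, y, z in m, then the turn, a rotation vector about the tool's x, y, z in rad, then the opening, from 0 (shut) to 1 (fully open). In form: [dx, dy, dz, wx, wy, wz, claw, dx, dy, dz, wx, wy, wz, claw, ...]. A call has 1 to 20 rows; each row is the pose to reach, as a shift and turn from the pose commanded when the call began, along the tool's axes at that moment; what a row does not reach only later rows make up. A row lasts 1/10 s, in which the tool goes at most 50 mm and 8.59 degrees, less where a joint would pass 70% of its speed; a pose out of reach is approached as far as the arm can. A call with a gripper value outside its range is refused whole. The fingers move at their own pace and stop on an object; the grip force is fixed at half the most. Time passes only in rows, so rows that repeat a pose let the fingers close. It gives the time, the measured TCP pose, the force, the opening and the grip force at its end, in the units of the state.
- ctrl.get_obs(): the state, without advancing time (a new reading comes with each control period).
- ctrl.camera(name): name is "scene" or "top"; returns the picture (420x560x3 uint8, red, green, blue); there is no depth.
- ctrl.camera_params(name): a dict with "vertical_fov" (degrees; the focal length in pixels is half the picture's height over the tangent of half this angle, whatever the lens; pixels are square), "cx", "cy" (the principal point, pixels), "k1" (the pictures are not rectified: a ray, as slopes to the right and down, at radius r is drawn at 1 + k1 r^2 times it, then the intrinsics apply), "cam_to_world" (4x4, takes a point from camera to world coordinates). Camera axes: x right, y down, z forward; pixel columns grow to the right and rows downward; lengths in m; the calibration is good to about 2 mm. A picture is of the moment at which its call begins. camera_params takes no time and is no camera call.
- ctrl.hand_in(): hands the job in; it is judged then, once.
The state is a dict: "time_s": time; "q": joint angles; "dq": joint speeds; "joint_efforts": joint torques, N m; "eef_pos": TCP position; "eef_rot": TCP orientation; "wrist_force": force on the tool from outside, world axes, zero at the start; "torque": the same for the moment, N m; "opening": opening from 0.0 (shut) to 1.0 (fully open); "grasp_force": force on a finger pad.
Only numpy, scipy, OpenCV 4.12 (cv2) and the standard library are available. Lean on these libraries where they do the work, as an engineer would, in place of code of your own. Each camera call takes 0.05 s, during which the arm holds its last target. There are 200 camera calls.

## Working session

There is one attempt and no reset: what is moved stays moved. The work goes in short steps, Python scripts to look and compute and a tool call to move; the robot and the scene stay as the last step left them, time stands still between calls to the robot, and variables do not carry over. Pictures are saved under pics/ and viewed, at most 10 in all, crops included, and the job is handed in when it is done.

Besides the shell and the picture viewer there is one more tool, called as name(argument=value, ...), one argument or row to a line, values as JSON. carry_out: Moves the arm, as the interface text tells. Its arguments: {"type":"object","properties":{"steps":{"type":"array"}},"required":["steps"]}

```bash
mkdir -p pics
cat > h.py <<'E'
import numpy as np, cv2
from bench import ctrl
def cam(n):
    p=ctrl.camera_params(n); f=210/np.tan(np.radians(p["vertical_fov"])/2)
    return p,f,np.array(p["cam_to_world"])
def px2w(n,u,v,z):
    p,f,T=cam(n); d=np.array([(u-p["cx"])/f,(v-p["cy"])/f]); s=d.copy()
    for _ in range(20): s=d/(1+p["k1"]*(s@s))
    r=T[:3,:3]@np.array([s[0],s[1],1]); o=T[:3,3]
    return o+r*(z-o[2])/r[2]
def w2px(n,P):
    p,f,T=cam(n); c=T[:3,:3].T@(np.array(P)-T[:3,3]); s=c[:2]/c[2]; s=s*(1+p["k1"]*(s@s))
    return s*f+[p["cx"],p["cy"]]
def save(n,name,crop=None,k=1):
    im=ctrl.camera(n)[:,:,::-1]
    if crop: x0,y0,x1,y1=crop; im=im[y0:y1,x0:x1]
    cv2.imwrite("pics/"+name,cv2.resize(im,None,fx=k,fy=k,interpolation=cv2.INTER_CUBIC))
E
python3 - <<'E'
from h import *
for n in("top","scene"):
    save(n,n+"0.png"); p=ctrl.camera_params(n); print(n,p)
print(ctrl.get_obs())
E
```

```text
top {'vertical_fov': 49.46183691992341, 'cx': 273.2830948749983, 'cy': 204.8054419049324, 'k1': -0.057364076547343136, 'cam_to_world': array([[ 0.01981361, -0.98807885,  0.15266828,  0.24118725],
       [-0.99979391, -0.02025633, -0.00134492,  0.16985874],
       [ 0.00442139, -0.15261017, -0.98827657,  1.17780086],
       [ 0.        ,  0.        ,  0.        ,  1.        ]])}
scene {'vertical_fov': 48.87667658683208, 'cx': 278.1077840356979, 'cy': 203.85867235318435, 'k1': 0.041780548771646976, 'cam_to_world': array([[-0.52078554, -0.3767203 ,  0.76607065, -0.27765976],
       [-0.85359297,  0.24314699, -0.4607153 ,  0.6163811 ],
       [-0.01270696, -0.89384638, -0.44819323,  0.49695849],
       [ 0.        ,  0.        ,  0.        ,  1.        ]])}
{'time_s': 0.1, 'q': array([-1.54233182e+00,  1.81497491e-01,  1.60789654e+00, -8.10239156e-06,
        1.35383401e+00, -2.06277707e-01]), 'dq': array([-0.00035245, -0.0013071 , -0.00167255,  0.0001826 , -0.00143142,
        0.00163251]), 'joint_efforts': array([ 3.40238421e-04, -4.45876086e+01, -3.52239311e+01, -2.58449982e-04,
        4.20284166e-03,  1.10734112e-05]), 'eef_pos': array([ 0.13375684, -0.55882762,  0.30306242]), 'eef_rot': array([-8.14818131e-04,  9.93119481e-01,  1.17102638e-01,  6.86629982e-05]), 'wrist_force': array([ 0.20734836, -0.529761  , -0.37556733]), 'torque': array([ 3.86229840e-02, -5.17662401e-05,  3.65738891e-02]), 'grasp_force': 0.0, 'opening': 1.0020781428099124}
```

View pics/top0.png

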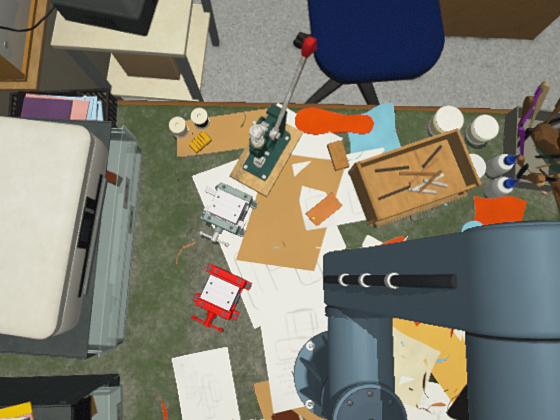

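View pics/scene0.png

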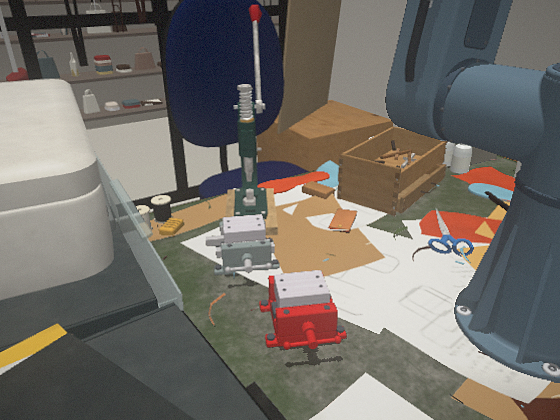

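Two vise-shaped things are in view: grey at top (228,207) / scene (245,243), and red at top (221,297) / scene (303,305). The grey one is meant. The press stands beyond it at top (265,150). I'll confirm with an enlarged crop.

Run:
```python
from h import *
a=ctrl.camera("top")[165:255,180:280,::-1]; b=ctrl.camera("scene")[200:290,195:290,::-1]
cv2.imwrite("pics/t1.png",cv2.resize(a,(800,600) if 0 else None,fx=6.6,fy=6.6,interpolation=cv2.INTER_CUBIC))
cv2.imwrite("pics/s1.png",cv2.resize(b,None,fx=6.6,fy=6.6,interpolation=cv2.INTER_CUBIC))
print(px2w("top",228,205,.07))
```

```text
[0.40955352 0.27965919 0.07      ]
```

View pics/t1.png

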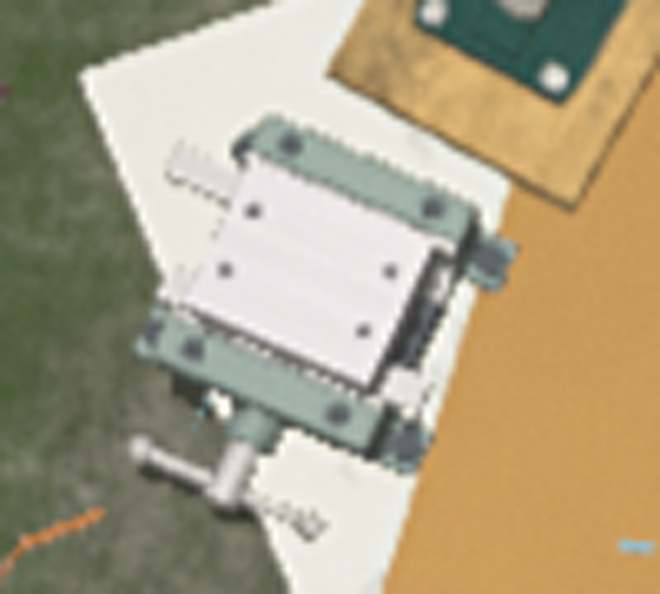

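View pics/s1.png

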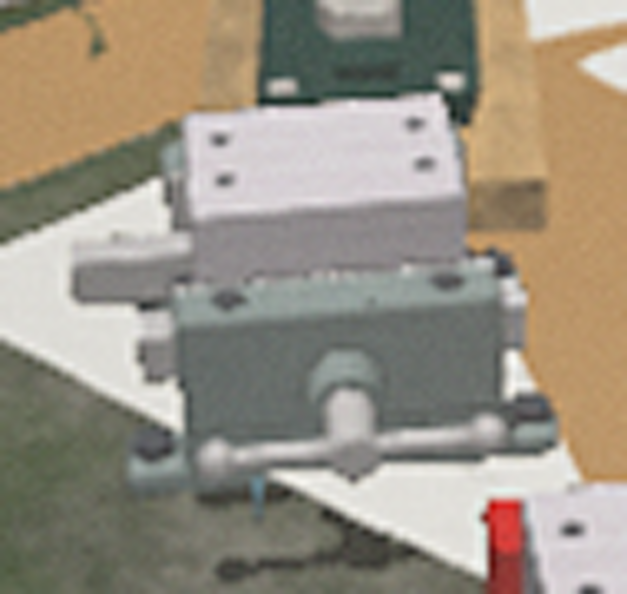

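The crops show the grey vise with its screw handle (-x) toward the robot. The far (+x) bar sticks out at the vise's +y end, at top crop (180,165) and scene crop (75–190,270). The near bar is home, at top crop (405,385). Next I'll work out the poses.

Run:
```python
from h import *
np.set_printoptions(precision=4,suppress=True)
t=lambda x,y,z:px2w("top",180+(x+.5)/6.6-.5,165+(y+.5)/6.6-.5,z)
s=lambda x,y,z:px2w("scene",195+(x+.5)/6.6-.5,200+(y+.5)/6.6-.5,z)
J=[t(*p,.058) for p in((291,146),(433,208),(193,348),(338,413))]; c=sum(J)/4
Js=[s(*p,.058) for p in((228,299),(447,281))]
print("jaw ctr",c); yv=(J[0]-J[1]+J[2]-J[3]); print("yaw",np.degrees(np.arctan2(-yv[0],yv[1])), [np.degrees(np.arctan2(-(a-b)[0],(a-b)[1])) for a,b in((J[0],J[1]),(J[2],J[3]),Js)])
B=[t(*p,.0775) for p in((253,210),(225,270),(390,271),(363,330))]; print("block top ctr",sum(B)/4)
yv=B[0]-B[2]+B[1]-B[3];print(np.degrees(np.arctan2(-yv[0],yv[1])))
Bs=[s(*p,.0775) for p in((220,139),(226,180),(415,124),(426,163))]; print("block scene",sum(Bs)/4); yv=Bs[0]-Bs[2]+Bs[1]-Bs[3];print(np.degrees(np.arctan2(-yv[0],yv[1])))
print("near jaw screws top/scene mid",(J[2]+J[3])/2,sum(Js)/2)
print("bar end",t(183,142,.04),t(165,180,.04),s(75,262,.04),s(78,240,.04))
print("base corners",t(330,75,.02),t(575,205,.02))
# press column top: triangulate ball, column
def tri(a,b):
    def ray(n,u):
        A=px2w(n,*u,0.);Bq=px2w(n,*u,.4);return A,(Bq-A)/np.linalg.norm(Bq-A)
    (A,d),(Bq,e)=ray("top",a),ray("scene",b)
    M=np.c_[d,-e];q=np.linalg.lstsq(M,Bq-A,rcond=None)[0];return (A+d*q[0]+Bq+e*q[1])/2
print("ball",tri((308,46),(255,13)),"coltop",tri((257,125),(244,90)))
```

```text
jaw ctr [0.407  0.2829 0.058 ]
yaw -22.771261771729606 [np.float64(-22.639277727091724), np.float64(-22.901243780106586), np.float64(-23.634744855792825)]
block top ctr [0.4071 0.2833 0.0775]
-22.66176750358112
block scene [0.4081 0.2807 0.0775]
-23.127129731622933
near jaw screws top/scene mid [0.3679 0.2997 0.058 ] [0.3676 0.2979 0.058 ]
bar end [0.4617 0.337  0.04  ] [0.4466 0.3433 0.04  ] [0.4491 0.342  0.04  ] [0.4603 0.3362 0.04  ]
base corners [0.4935 0.2832 0.02  ] [0.4436 0.1857 0.02  ]
ball [0.6478 0.1112 0.418 ] coltop [0.5397 0.2025 0.2904]
```

Vise centre is about (0.4075, 0.282) with yaw −23°. The bar in the +x channel is about 17–18 mm out at +y. I'll swing inside the press's radius first, with the gripper shut and tool x along vise y.

carry_out(
  steps=[0.286,-0.352,-0.01,0,0,-0.936,0,0.286,-0.352,-0.01,0,0,-0.936,0,0.286,-0.352,-0.01,0,0,-0.936,0,0.286,-0.352,-0.01,0,0,-0.936,0,0.286,-0.352,-0.01,0,0,-0.936,0,0.286,-0.352,-0.01,0,0,-0.936,0,0.286,-0.352,-0.01,0,0,-0.936,0,0.286,-0.352,-0.01,0,0,-0.936,0,0.286,-0.352,-0.01,0,0,-0.936,0,0.286,-0.352,-0.01,0,0,-0.936,0,0.286,-0.352,-0.01,0,0,-0.936,0,0.286,-0.352,-0.01,0,0,-0.936,0],
)

```text
time_s: 1.4
eef_pos: [0.3298, -0.1511, 0.3139]
eef_rot: [0.0, 0.834, 0.552, -0.0]
wrist_force: [-0.8, -0.0, -0.3]
opening: -0.005
grasp_force: 0.0
```

carry_out(
  steps=[0.223,-0.116,0,0,0,0,0,0.223,-0.116,0,0,0,0,0,0.223,-0.116,0,0,0,0,0,0.223,-0.116,0,0,0,0,0,0.223,-0.116,0,0,0,0,0,0.223,-0.116,0,0,0,0,0,0.406,-0.172,0,0,0,0,0,0.406,-0.172,0,0,0,0,0,0.406,-0.172,0,0,0,0,0,0.406,-0.172,0,0,0,0,0,0.532,-0.076,0.1,0,0,0,0,0.532,-0.076,0.1,0,0,0,0,0.532,-0.076,0.1,0,0,0,0,0.532,-0.076,0.1,0,0,0,0,0.532,-0.076,0.1,0,0,0,0,0.532,-0.076,0.1,0,0,0,0],
)

```text
time_s: 3.0
eef_pos: [0.4689, 0.3665, 0.212]
eef_rot: [-0.0, 0.835, 0.551, -0.002]
wrist_force: [-0.7, 0.4, 0.9]
opening: 0.0
grasp_force: 0.0
```

Run:
```python
from h import *
save("top","t2.png",(160,110,290,230),5); save("scene","s2.png",(120,120,320,300),4)
o=ctrl.get_obs();print(o["eef_pos"],o["eef_rot"],o["wrist_force"],o["q"])
```

```text
[0.46822901 0.36753277 0.21452737] [1.00144881e-04 8.34187383e-01 5.51481061e-01 1.97793361e-04] [0.02686898 0.96861215 1.22034343] [ 4.66339880e-01  3.16829783e-01  1.63110658e+00 -1.63957584e-04
  1.19323991e+00  8.68919282e-01]
```

View pics/s2.png

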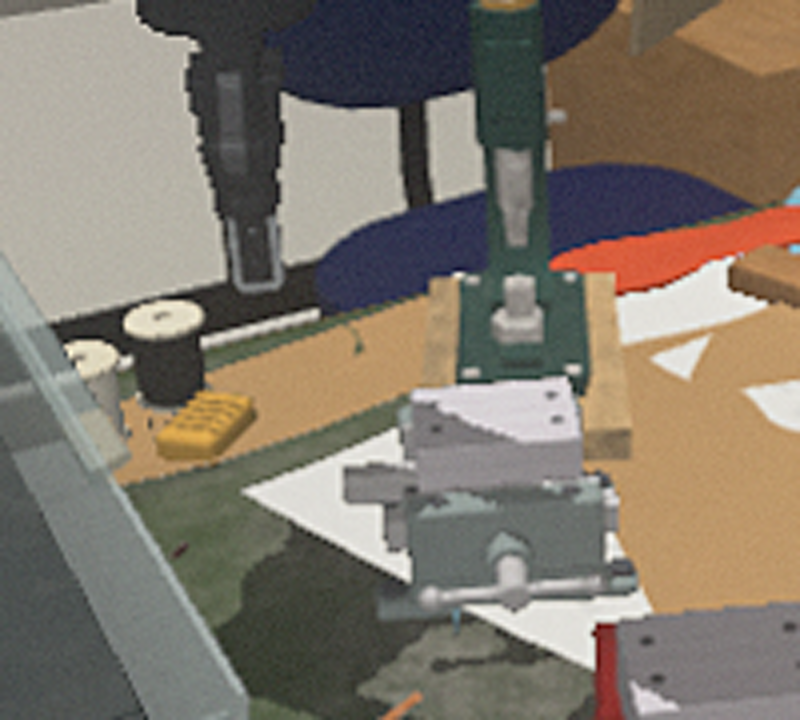

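The fingers hover clear of the yellow wax block (205,425), with nothing near the vise's +y end. The protruding bar is at (370,483). Next is lowering beyond the bar end.

carry_out(
  steps=[0,0,0.05,0,0,0,0,0,0,0.09,0,0,0,0,0,0,0.11,0,0,0,0,0,0,0.11,0,0,0,0,0,0,0.11,0,0,0,0,-0.008,0,0.11,0,0,0,0,-0.016,0,0.11,0,0,0,0,-0.016,0,0.11,0,0,0,0,-0.016,0,0.11,0,0,0,0,-0.016,0,0.11,0,0,0,0],
)

```text
time_s: 4.1
eef_pos: [0.4612, 0.3546, 0.1043]
eef_rot: [0.0, 0.834, 0.552, 0.0]
wrist_force: [-0.2, -0.1, 0.3]
opening: 0.001
grasp_force: 0.0
```

carry_out(
  steps=[-0.002,0,0,0,0,0,0,-0.004,0,0,0,0,0,0,-0.006,0,0,0,0,0,0,-0.008,0,0,0,0,0,0,-0.01,0,0,0,0,0,0],
)

```text
time_s: 4.6
eef_pos: [0.4571, 0.3452, 0.1039]
eef_rot: [-0.0, 0.833, 0.553, 0.0]
wrist_force: [0.6, 0.8, 0.6]
opening: -0.003
grasp_force: 0.5
```

Run:
```python
from h import *
a=ctrl.camera("top")[140:250,185:285,::-1]; b=ctrl.camera("scene")[195:285,180:280,::-1]
k=5
a=cv2.resize(a,None,fx=4,fy=4.0,interpolation=cv2.INTER_CUBIC)
b=cv2.resize(b,None,fx=4,fy=4,interpolation=cv2.INTER_CUBIC)
b=cv2.copyMakeBorder(b,0,80,0,0,cv2.BORDER_CONSTANT)
cv2.imwrite("pics/m3.png",np.hstack([a,b]))
o=ctrl.get_obs();d=o["eef_pos"]-[.4075,.282,0];print(o["eef_pos"],o["wrist_force"],d[0]*.9205-d[1]*.3907,d[0]*.3907+d[1]*.9205)
```

```text
[0.4569467  0.34502929 0.10383963] [ 0.13134111  1.21927406 -0.40398762] 0.020890138175825475 0.07733728747960794
```

View pics/m3.png

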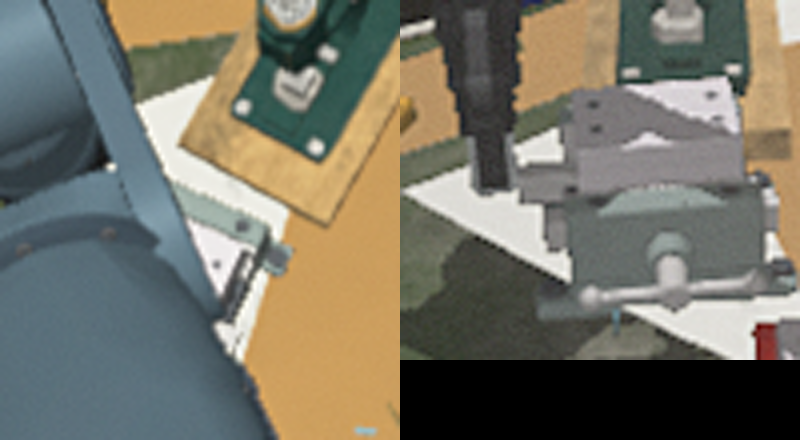

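Finger contacts the bar end (scene half, about (520,180)) and the bar has already moved about 5 mm. I'll push the rest.

carry_out(
  steps=[-0.002,0,0,0,0,0,0,-0.004,0,0,0,0,0,0,-0.006,0,0,0,0,0,0,-0.008,0,0,0,0,0,0,-0.01,0,0,0,0,0,0,-0.012,0,0,0,0,0,0,-0.0125,0,0,0,0,0,0,-0.0125,0,0,0,0,0,0],
)

```text
time_s: 5.5
eef_pos: [0.4521, 0.3336, 0.1039]
eef_rot: [0.0, 0.834, 0.553, -0.0]
wrist_force: [-0.8, 0.3, -0.1]
opening: 0.001
grasp_force: 0.0
```

carry_out(
  steps=[0.01,0,0,0,0,0,0,0.03,0,0,0,0,0,0,0.03,0,-0.05,0,0,0,0,0.03,0,-0.1,0,0,0,0,0.01,-0.09,-0.14,0,0,0,0,0,-0.15,-0.14,0,0,0,0,-0.03,-0.2,-0.14,0,0,0,0,-0.07,-0.22,-0.14,0,0,0,0,-0.12,-0.22,-0.14,0,0,0,0,-0.17,-0.22,-0.14,0,0,0,0,-0.22,-0.2,-0.14,0,0,0,0,-0.25,-0.18,-0.14,0,0,0,0,-0.25,-0.18,-0.14,0,0,0,0],
)

```text
time_s: 6.8
eef_pos: [0.1882, 0.1721, 0.2438]
eef_rot: [0.001, 0.833, 0.553, 0.0]
wrist_force: [1.8, -0.7, -0.0]
opening: 0.005
grasp_force: 0.0
```

Run:
```python
from h import *
a=ctrl.camera("top")[165:255,185:275,::-1]; b=ctrl.camera("scene")[200:290,200:290,::-1]
z=lambda x:cv2.resize(x,None,fx=4.4,fy=4.4,interpolation=cv2.INTER_CUBIC)
cv2.imwrite("pics/m4.png",np.hstack([z(a),z(b)]))
o=ctrl.get_obs();d=o["eef_pos"]-[.4075,.282,0];print(o["eef_pos"],o["wrist_force"],d[0]*.9205-d[1]*.3907,d[0]*.3907+d[1]*.9205)
```

```text
[0.1895022  0.17212282 0.24442185] [ 0.91245694 -0.72592913  0.35448453] -0.15773796350563013 -0.1863136894904266
```

View pics/m4.png

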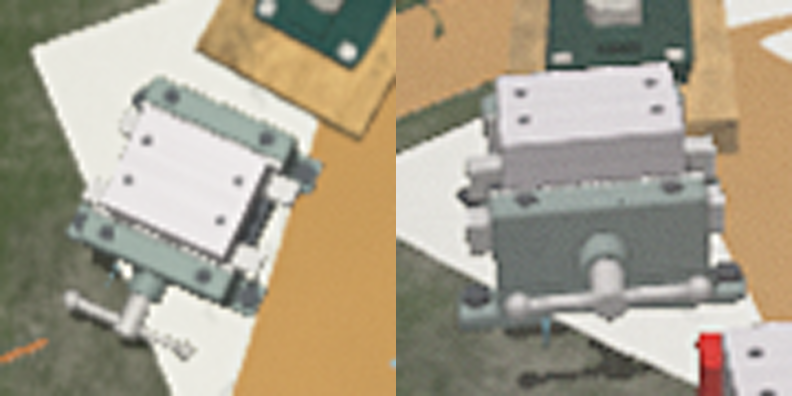

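Both bars now look level. At the +y ends they are at scene half (468,165) and (469,230); at the −y ends, top half (297,190) and (262,263). A quick numeric check before pressing.

Run:
```python
from h import *
a=ctrl.camera("top"); b=ctrl.camera("scene")
def v(P): d=P-np.array([.4075,.282,0]); return np.round([d[0]*.9205-d[1]*.3907,d[0]*.3907+d[1]*.9205],4)
t=lambda x,y,z:v(px2w("top",185+(x+.5)/4.4-.5,165+(y+.5)/4.4-.5,z))
s=lambda x,y,z:v(px2w("scene",200+(x-396+.5)/4.4-.5,200+(y+.5)/4.4-.5,z))
print("top -y far",t(298,188,.04),"near",t(263,260,.04),"+y far",t(122,118,.04),"near",t(87,196,.04))
print("scene +y far",s(468,165,.04),"near",s(470,224,.04),"-y far",s(714,143,.04),"near",s(724,193,.04))
# expected pixels of home bar end centres, in the montage
e=lambda x,y:np.array([.4075+.9205*x+.3907*y,.282-.3907*x+.9205*y,.04])
# brightness profile along each bar axis, top & scene
for n,im in(("top",a),("scene",b)):
  for x in(.022,-.022):
    for sg in(1,-1):
      ys=np.arange(.042,.072,.002); print(n,x,sg,[int(im[tuple(np.round(w2px(n,e(x,sg*y))).astype(int)[::-1])].mean()) for y in ys])
```

```text
top -y far [ 0.0256 -0.0554] near [-0.0204 -0.0544] +y far [0.0211 0.0542] near [-0.0282  0.0531]
scene +y far [0.0197 0.0523] near [-0.029   0.0527] -y far [ 0.0206 -0.057 ] near [-0.0223 -0.0555]
top 0.022 1 [232, 229, 215, 215, 217, 214, 214, 227, 231, 230, 230, 229, 229, 229, 231]
top 0.022 -1 [230, 226, 226, 225, 225, 225, 225, 120, 126, 126, 149, 150, 148, 147, 149]
top -0.022 1 [232, 230, 213, 216, 218, 219, 224, 165, 165, 103, 90, 88, 88, 94, 89]
top -0.022 -1 [228, 227, 224, 224, 217, 217, 173, 232, 232, 224, 154, 145, 145, 149, 150]
scene 0.022 1 [208, 201, 199, 197, 197, 179, 207, 228, 228, 225, 226, 224, 225, 226, 223]
scene 0.022 -1 [137, 173, 217, 212, 211, 213, 219, 188, 97, 112, 112, 115, 116, 130, 146]
scene -0.022 1 [156, 152, 191, 211, 207, 206, 213, 227, 224, 224, 224, 225, 225, 223, 223]
scene -0.022 -1 [161, 167, 153, 143, 177, 211, 182, 133, 151, 151, 152, 151, 156, 154, 153]
```

The bars are level within about 1–2 mm. Next I'll go above the block's +x side (over the far bar).

carry_out(
  steps=[0.185,0.18,0,0,0,0,0,0.185,0.18,0,0,0,0,0,0.185,0.18,0,0,0,0,0,0.185,0.18,0,0,0,0,0,0.185,0.18,0,0,0,0,0,0.185,0.18,0,0,0,0,0,0.185,0.18,0.03,0,0,0,0,0.185,0.18,0.06,0,0,0,0,0.185,0.18,0.08,0,0,0,0,0.185,0.18,0.08,0,0,0,0,0.185,0.18,0.08,0,0,0,0],
)

```text
time_s: 8.1
eef_pos: [0.4265, 0.2751, 0.1635]
eef_rot: [-0.0, 0.833, 0.553, -0.001]
wrist_force: [-0.4, -0.0, -0.2]
opening: -0.001
grasp_force: 0.0
```

```bash
cat > st.py <<'E'
from h import *
o=ctrl.get_obs();d=o["eef_pos"]-[.4075,.282,0];print(o["time_s"],"vise",np.round([d[0]*.9205-d[1]*.3907,d[0]*.3907+d[1]*.9205,d[2]-.073],5),o["wrist_force"])
E
python3 st.py
```

```text
8.1 vise [0.02016 0.00102 0.09049] [-0.40620221 -0.03352505 -0.17036581]
```

carry_out(
  steps=[-0.001,0.002,0.004,0,0,0,0,-0.001,0.002,0.008,0,0,0,0,-0.001,0.002,0.01,0,0,0,0,-0.001,0.002,0.011,0,0,0,0,-0.001,0.002,0.0115,0,0,0,0,-0.001,0.002,0.012,0,0,0,0,-0.001,0.002,0.012,0,0,0,0],
)

```text
time_s: 8.8
eef_pos: [0.4284, 0.2722, 0.152]
eef_rot: [0.0, 0.834, 0.552, 0.0]
wrist_force: [-0.6, -0.5, -0.4]
opening: -0.001
grasp_force: 0.0
```

carry_out(
  steps=[0,0,0.0003,0,0,0,0,0,0,0.0006,0,0,0,0,0,0,0.0006,0,0,0,0],
)

```text
time_s: 9.1
eef_pos: [0.4284, 0.2722, 0.1513]
eef_rot: [-0.0, 0.833, 0.553, -0.0]
wrist_force: [-0.1, -0.0, 0.9]
opening: -0.005
grasp_force: 0.0
```

carry_out(
  steps=[0,0,0.0003,0,0,0,0,0,0,0.0006,0,0,0,0,0,0,0.0006,0,0,0,0],
)

```text
time_s: 9.4
eef_pos: [0.4284, 0.2722, 0.1508]
eef_rot: [0.0, 0.833, 0.553, 0.0]
wrist_force: [-0.4, -1.0, 1.1]
opening: 0.003
grasp_force: 0.5
```

carry_out(
  steps=[0,0,0.0003,0,0,0,0,0,0,0.0005,0,0,0,0,0,0,0.0005,0,0,0,0],
)

```text
time_s: 9.7
eef_pos: [0.4284, 0.2722, 0.1507]
eef_rot: [0.0, 0.833, 0.553, -0.0]
wrist_force: [-1.7, -1.0, 5.8]
opening: -0.003
grasp_force: 3.0
```

carry_out(
  steps=[0,0,0.0003,0,0,0,0,0,0,0.0005,0,0,0,0,0,0,0.0005,0,0,0,0],
)

```text
time_s: 10.0
eef_pos: [0.4284, 0.2723, 0.1503]
eef_rot: [0.0, 0.833, 0.553, 0.0]
wrist_force: [-3.2, -1.7, 6.2]
opening: 0.002
grasp_force: 3.3
```

carry_out(
  steps=[0,0,0.0003,0,0,0,0,0,0,0.0006,0,0,0,0,0,0,0.0006,0,0,0,0],
)

```text
time_s: 10.3
eef_pos: [0.4284, 0.2723, 0.1497]
eef_rot: [0.0, 0.833, 0.553, 0.0]
wrist_force: [-2.1, -1.3, 6.6]
opening: 0.005
grasp_force: 3.3
```

carry_out(
  steps=[0,0,0.0003,0,0,0,0,0,0,0.0006,0,0,0,0,0,0,0.0006,0,0,0,0],
)

```text
time_s: 10.6
eef_pos: [0.4284, 0.2722, 0.1491]
eef_rot: [0.0, 0.833, 0.553, 0.0]
wrist_force: [-2.7, -1.1, 7.0]
opening: -0.002
grasp_force: 3.3
```

carry_out(
  steps=[0,0,0.0003,0,0,0,0,0,0,0.0006,0,0,0,0,0,0,0.0006,0,0,0,0],
)

```text
time_s: 10.9
eef_pos: [0.4284, 0.2723, 0.1485]
eef_rot: [0.0, 0.833, 0.553, 0.0]
wrist_force: [-2.8, -2.1, 6.5]
opening: -0.002
grasp_force: 3.3
```

carry_out(
  steps=[0,0,0.0003,0,0,0,0,0,0,0.0006,0,0,0,0,0,0,0.0006,0,0,0,0],
)

```text
time_s: 11.2
eef_pos: [0.4284, 0.2723, 0.1479]
eef_rot: [0.0, 0.833, 0.553, 0.0]
wrist_force: [-1.6, -1.8, 6.8]
opening: 0.0
grasp_force: 3.3
```

carry_out(
  steps=[0,0,0.0003,0,0,0,0,0,0,0.0006,0,0,0,0,0,0,0.0006,0,0,0,0],
)

```text
time_s: 11.5
eef_pos: [0.4284, 0.2722, 0.1473]
eef_rot: [0.0, 0.833, 0.553, 0.0]
wrist_force: [-2.2, -1.1, 7.0]
opening: -0.002
grasp_force: 3.3
```

carry_out(
  steps=[0,0,0.0003,0,0,0,0,0,0,0.0005,0,0,0,0,0,0,0.0005,0,0,0,0],
)

```text
time_s: 11.8
eef_pos: [0.4284, 0.2723, 0.1468]
eef_rot: [0.0, 0.833, 0.553, -0.0]
wrist_force: [-2.6, -1.4, 5.6]
opening: -0.005
grasp_force: 3.4
```

carry_out(
  steps=[0,0,0.0003,0,0,0,0,0,0,0.0005,0,0,0,0,0,0,0.0005,0,0,0,0],
)

```text
time_s: 12.1
eef_pos: [0.4284, 0.2722, 0.1465]
eef_rot: [0.0, 0.833, 0.553, -0.0]
wrist_force: [-3.4, -1.7, 9.2]
opening: -0.001
grasp_force: 4.5
```

carry_out(
  steps=[0,0,0.0003,0,0,0,0,0,0,0.0005,0,0,0,0,0,0,0.0005,0,0,0,0],
)

```text
time_s: 12.4
eef_pos: [0.4285, 0.2722, 0.1463]
eef_rot: [0.0, 0.833, 0.553, -0.0]
wrist_force: [-4.5, -2.3, 11.6]
opening: -0.001
grasp_force: 6.0
```

carry_out(
  steps=[0,0,0.0003,0,0,0,0,0,0,0.0006,0,0,0,0,0,0,0.0006,0,0,0,0],
)

```text
time_s: 12.7
eef_pos: [0.4286, 0.2722, 0.1461]
eef_rot: [0.0, 0.833, 0.553, 0.0]
wrist_force: [-4.4, -3.5, 14.4]
opening: -0.002
grasp_force: 7.6
```

carry_out(
  steps=[0,0,0.0003,0,0,0,0,0,0,0.0006,0,0,0,0,0,0,0.0006,0,0,0,0],
)

```text
time_s: 13.0
eef_pos: [0.4288, 0.2721, 0.1459]
eef_rot: [0.0, 0.833, 0.553, 0.0]
wrist_force: [-6.3, -4.5, 18.3]
opening: 0.003
grasp_force: 9.2
```

carry_out(
  steps=[0,0,0.0002,0,0,0,0,0,0,0.0003,0,0,0,0,0,0,0.0003,0,0,0,0],
)

```text
time_s: 13.3
eef_pos: [0.4289, 0.2722, 0.1458]
eef_rot: [0.0, 0.833, 0.553, 0.0]
wrist_force: [-6.7, -4.2, 19.9]
opening: -0.001
grasp_force: 10.2
```

carry_out(
  steps=[0,0,-0.006,0,0,0,0,0,0,-0.012,0,0,0,0,0,-0.02,-0.012,0,0,0,0,0,-0.044,-0.012,0,0,0,0,0,-0.044,-0.009,0,0,0,0,0,-0.044,-0.006,0,0,0,0,0,-0.044,-0.005,0,0,0,0,0,-0.044,-0.005,0,0,0,0],
)

```text
time_s: 14.1
eef_pos: [0.3881, 0.2892, 0.1484]
eef_rot: [-0.0, 0.834, 0.552, -0.0]
wrist_force: [0.7, -0.1, 0.3]
opening: -0.002
grasp_force: 0.0
```

```bash
python3 st.py
```

```text
14.1 vise [-0.02065 -0.00095  0.07541] [ 0.73254158 -0.10255666  0.31342844]
```

carry_out(
  steps=[0,-0.002,0.0004,0,0,0,0,0,-0.002,0.0006,0,0,0,0,0,-0.002,0.0006,0,0,0,0],
)

```text
time_s: 14.4
eef_pos: [0.3861, 0.2901, 0.1481]
eef_rot: [-0.0, 0.834, 0.552, 0.0]
wrist_force: [0.9, -0.3, -0.5]
opening: -0.0
grasp_force: 0.0
```

carry_out(
  steps=[0,0,0.0003,0,0,0,0,0,0,0.0006,0,0,0,0,0,0,0.0006,0,0,0,0],
)

```text
time_s: 14.7
eef_pos: [0.386, 0.2901, 0.1475]
eef_rot: [0.0, 0.833, 0.553, 0.0]
wrist_force: [-0.3, -0.3, 0.0]
opening: 0.001
grasp_force: 0.0
```

carry_out(
  steps=[0,0,0.0003,0,0,0,0,0,0,0.0006,0,0,0,0,0,0,0.0006,0,0,0,0],
)

```text
time_s: 15.0
eef_pos: [0.3859, 0.2901, 0.1468]
eef_rot: [-0.0, 0.833, 0.553, -0.0]
wrist_force: [-0.4, -0.1, 0.2]
opening: -0.001
grasp_force: 0.0
```

carry_out(
  steps=[0,0,0.0003,0,0,0,0,0,0,0.0005,0,0,0,0,0,0,0.0005,0,0,0,0],
)

```text
time_s: 15.3
eef_pos: [0.386, 0.2902, 0.1466]
eef_rot: [0.0, 0.833, 0.553, -0.0]
wrist_force: [-1.1, -0.7, 3.6]
opening: -0.0
grasp_force: 1.7
```

carry_out(
  steps=[0,0,0.0003,0,0,0,0,0,0,0.0005,0,0,0,0,0,0,0.0005,0,0,0,0],
)

```text
time_s: 15.6
eef_pos: [0.3859, 0.2902, 0.1464]
eef_rot: [-0.0, 0.833, 0.553, -0.0]
wrist_force: [-3.6, -2.0, 8.1]
opening: 0.002
grasp_force: 4.1
```

carry_out(
  steps=[0,0,0.0003,0,0,0,0,0,0,0.0005,0,0,0,0,0,0,0.0005,0,0,0,0],
)

```text
time_s: 15.9
eef_pos: [0.3859, 0.2903, 0.1464]
eef_rot: [-0.0, 0.833, 0.553, -0.0]
wrist_force: [-6.8, -1.8, 13.0]
opening: 0.003
grasp_force: 6.3
```

carry_out(
  steps=[0,0,0.0003,0,0,0,0,0,0,0.0005,0,0,0,0,0,0,0.0005,0,0,0,0],
)

```text
time_s: 16.2
eef_pos: [0.3859, 0.2903, 0.1463]
eef_rot: [-0.0, 0.833, 0.553, -0.0]
wrist_force: [-7.0, -2.4, 17.6]
opening: 0.001
grasp_force: 8.6
```

carry_out(
  steps=[0,0,0.0002,0,0,0,0,0,0,0.0003,0,0,0,0,0,0,0.0003,0,0,0,0],
)

```text
time_s: 16.5
eef_pos: [0.3859, 0.2903, 0.1462]
eef_rot: [-0.0, 0.833, 0.553, -0.0]
wrist_force: [-8.0, -3.6, 19.4]
opening: 0.004
grasp_force: 9.9
```

carry_out(
  steps=[0,0,0.0002,0,0,0,0,0,0,0.0003,0,0,0,0,0,0,0.0003,0,0,0,0],
)

```text
time_s: 16.8
eef_pos: [0.3858, 0.2904, 0.1461]
eef_rot: [-0.0, 0.833, 0.553, -0.0]
wrist_force: [-8.9, -4.1, 21.9]
opening: -0.001
grasp_force: 10.9
```

carry_out(
  steps=[0,0,-0.006,0,0,0,0,0,0,-0.012,0,0,0,0,0,0.02,-0.012,0,0,0,0,0,0.046,-0.012,0,0,0,0,0,0.046,-0.008,0,0,0,0,0,0.046,-0.005,0,0,0,0,0,0.046,-0.004,0,0,0,0,0,0.046,-0.0035,0,0,0,0,0,0.046,-0.0035,0,0,0,0],
)

```text
time_s: 17.7
eef_pos: [0.4278, 0.2724, 0.1476]
eef_rot: [-0.0, 0.833, 0.553, -0.0]
wrist_force: [-0.1, 0.1, 0.2]
opening: -0.004
grasp_force: 0.0
```

```bash
python3 st.py
```

```text
17.7 vise [ 0.0225  -0.00093  0.07456] [-0.09869459  0.1447786   0.18007678]
```

Second pass on the +x side.

carry_out(
  steps=[0,0,0.0005,0,0,0,0,0,0,0.001,0,0,0,0,0,0,0.001,0,0,0,0],
)

```text
time_s: 18.0
eef_pos: [0.4283, 0.2723, 0.1468]
eef_rot: [0.0, 0.833, 0.553, 0.0]
wrist_force: [-0.1, 0.8, -0.3]
opening: 0.002
grasp_force: 0.0
```

carry_out(
  steps=[0,0,0.0003,0,0,0,0,0,0,0.0006,0,0,0,0,0,0,0.0006,0,0,0,0],
)

```text
time_s: 18.3
eef_pos: [0.4283, 0.2722, 0.1462]
eef_rot: [-0.0, 0.833, 0.553, -0.0]
wrist_force: [0.1, 0.4, 0.8]
opening: -0.004
grasp_force: 0.0
```

carry_out(
  steps=[0,0,0.0003,0,0,0,0,0,0,0.0006,0,0,0,0,0,0,0.0006,0,0,0,0],
)

```text
time_s: 18.6
eef_pos: [0.4284, 0.2722, 0.1461]
eef_rot: [0.0, 0.833, 0.553, -0.0]
wrist_force: [-2.5, -1.0, 6.5]
opening: -0.004
grasp_force: 2.9
```

carry_out(
  steps=[0,0,0.0003,0,0,0,0,0,0,0.0006,0,0,0,0,0,0,0.0006,0,0,0,0],
)

```text
time_s: 18.9
eef_pos: [0.4284, 0.2723, 0.1461]
eef_rot: [0.0, 0.833, 0.553, -0.0]
wrist_force: [-3.9, -2.9, 11.4]
opening: -0.002
grasp_force: 5.6
```

carry_out(
  steps=[0,0,0.0003,0,0,0,0,0,0,0.0006,0,0,0,0,0,0,0.0006,0,0,0,0],
)

```text
time_s: 19.2
eef_pos: [0.4286, 0.2722, 0.1459]
eef_rot: [0.0, 0.833, 0.553, -0.0]
wrist_force: [-5.7, -3.4, 15.2]
opening: -0.002
grasp_force: 7.6
```

carry_out(
  steps=[0,0,0.0003,0,0,0,0,0,0,0.0006,0,0,0,0,0,0,0.0006,0,0,0,0],
)

```text
time_s: 19.5
eef_pos: [0.4288, 0.2722, 0.1458]
eef_rot: [0.0, 0.833, 0.553, 0.0]
wrist_force: [-7.0, -4.5, 18.7]
opening: -0.004
grasp_force: 9.5
```

carry_out(
  steps=[0,0,0.0002,0,0,0,0,0,0,0.0002,0,0,0,0,0,0,0.0002,0,0,0,0],
)

```text
time_s: 19.8
eef_pos: [0.4288, 0.2722, 0.1457]
eef_rot: [0.0, 0.833, 0.553, 0.0]
wrist_force: [-7.1, -4.5, 20.4]
opening: 0.0
grasp_force: 10.1
```

carry_out(
  steps=[0,0,-0.006,0,0,0,0,0,0,-0.012,0,0,0,0,0,-0.02,-0.012,0,0,0,0,0,-0.045,-0.012,0,0,0,0,0,-0.045,-0.008,0,0,0,0,0,-0.045,-0.005,0,0,0,0,0,-0.045,-0.004,0,0,0,0,0,-0.045,-0.003,0,0,0,0,0,-0.045,-0.003,0,0,0,0],
)

```text
time_s: 20.7
eef_pos: [0.3873, 0.2896, 0.1465]
eef_rot: [-0.0, 0.834, 0.552, -0.0]
wrist_force: [-0.0, -0.3, -0.2]
opening: -0.003
grasp_force: 0.0
```

carry_out(
  steps=[0,-0.001,0.0003,0,0,0,0,0,-0.001,0.0006,0,0,0,0,0,-0.001,0.0006,0,0,0,0],
)

```text
time_s: 21.0
eef_pos: [0.3865, 0.2901, 0.1464]
eef_rot: [0.0, 0.834, 0.552, 0.0]
wrist_force: [1.0, -2.5, 3.2]
opening: 0.005
grasp_force: 1.6
```

carry_out(
  steps=[0,0,0.0003,0,0,0,0,0,0,0.0006,0,0,0,0,0,0,0.0006,0,0,0,0],
)

```text
time_s: 21.3
eef_pos: [0.3864, 0.2902, 0.1462]
eef_rot: [0.0, 0.833, 0.553, 0.0]
wrist_force: [-0.9, -2.1, 9.4]
opening: -0.003
grasp_force: 4.5
```

carry_out(
  steps=[0,0,0.0003,0,0,0,0,0,0,0.0005,0,0,0,0,0,0,0.0005,0,0,0,0],
)

```text
time_s: 21.6
eef_pos: [0.3864, 0.2902, 0.1461]
eef_rot: [0.0, 0.833, 0.553, 0.0]
wrist_force: [-2.9, -2.6, 14.0]
opening: -0.002
grasp_force: 6.8
```

carry_out(
  steps=[0,0,0.0003,0,0,0,0,0,0,0.0005,0,0,0,0,0,0,0.0005,0,0,0,0],
)

```text
time_s: 21.9
eef_pos: [0.3864, 0.2902, 0.1461]
eef_rot: [0.0, 0.833, 0.553, 0.0]
wrist_force: [-4.7, -3.6, 19.7]
opening: -0.003
grasp_force: 9.3
```

carry_out(
  steps=[0,0,0.0002,0,0,0,0,0,0,0.0003,0,0,0,0,0,0,0.0003,0,0,0,0],
)

```text
time_s: 22.2
eef_pos: [0.3864, 0.2902, 0.1461]
eef_rot: [0.0, 0.833, 0.553, 0.0]
wrist_force: [-6.6, -5.7, 21.3]
opening: -0.001
grasp_force: 10.7
```

carry_out(
  steps=[0,0,-0.006,0,0,0,0,0,0,-0.03,0,0,0,0,0.03,0,-0.04,0,0,0,0,0.07,0,-0.04,0,0,0,0,0.09,0,-0.03,0,0,0,0,0.09,0,0,0,0,0,0,0.09,0,0.03,0,0,0,0,0.09,0,0.041,0,0,0,0,0.09,0,0.041,0,0,0,0,0.08,0,0.041,0,0,0,0,0.073,0,0.041,0,0,0,0,0.071,0,0.041,0,0,0,0,0.071,0,0.041,0,0,0,0,0.071,0,0.041,0,0,0,0],
)

```text
time_s: 23.6
eef_pos: [0.4141, 0.3556, 0.1039]
eef_rot: [0.0, 0.834, 0.552, 0.001]
wrist_force: [0.8, 0.3, 0.2]
opening: -0.002
grasp_force: 0.0
```

```bash
python3 st.py
python3 - <<'E'
from h import *
b=ctrl.camera("scene")[195:285,180:290,::-1]
cv2.imwrite("pics/s5.png",cv2.resize(b,None,fx=6.5,fy=6.5,interpolation=cv2.INTER_CUBIC))
E
```

```text
23.6 vise [-0.02268  0.07035  0.03091] [0.76642585 0.29897543 0.20837877]
```

View pics/s5.png

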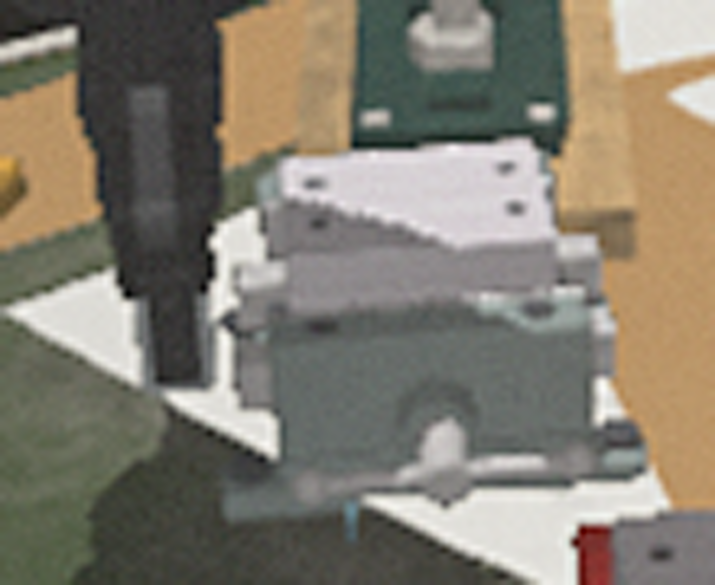

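The block is seated low, and the finger (right edge x≈213) is about 6–7 mm clear of the near bar's end (x≈237). I'll approach gently.

carry_out(
  steps=[-0.002,0,0,0,0,0,0,-0.004,0,0,0,0,0,0,-0.005,0,0,0,0,0,0,-0.005,0,0,0,0,0,0,-0.005,0,0,0,0,0,0],
)

```text
time_s: 24.15
eef_pos: [0.4121, 0.3519, 0.1033]
eef_rot: [-0.001, 0.834, 0.552, 0.001]
wrist_force: [1.3, 5.7, -2.7]
opening: -0.002
grasp_force: 3.0
```

carry_out(
  steps=[-0.0003,0,0,0,0,0,0,-0.0005,0,0,0,0,0,0,-0.0005,0,0,0,0,0,0],
)

```text
time_s: 24.45
eef_pos: [0.4121, 0.3518, 0.1034]
eef_rot: [-0.001, 0.834, 0.552, 0.002]
wrist_force: [1.9, 8.1, -4.1]
opening: 0.001
grasp_force: 3.9
```

carry_out(
  steps=[-0.0002,0,0,0,0,0,0,-0.0003,0,0,0,0,0,0,-0.0003,0,0,0,0,0,0],
)

```text
time_s: 24.75
eef_pos: [0.4121, 0.3518, 0.1034]
eef_rot: [-0.001, 0.834, 0.552, 0.002]
wrist_force: [2.9, 8.6, -4.8]
opening: -0.002
grasp_force: 4.5
```

It took about 9 N with no slip, so the near bar is firmly tight. I'll check the other bar gently too.

carry_out(
  steps=[0.006,0,0,0,0,0,0,0.014,0,0,0,0,0,0,0.014,0.022,0,0,0,0,0,0.014,0.044,0,0,0,0,0,0.014,0.044,0,0,0,0,0,0.008,0.044,0,0,0,0,0,0.004,0.044,0,0,0,0,0,0.002,0.044,0,0,0,0,0,0.002,0.044,0,0,0,0,0],
)

```text
time_s: 25.65
eef_pos: [0.452, 0.3346, 0.103]
eef_rot: [-0.0, 0.833, 0.553, -0.0]
wrist_force: [-0.2, -0.3, 1.2]
opening: -0.0
grasp_force: 0.0
```

carry_out(
  steps=[-0.0003,0,0,0,0,0,0,-0.0005,0,0,0,0,0,0,-0.0005,0,0,0,0,0,0],
)

```text
time_s: 25.95
eef_pos: [0.4524, 0.3346, 0.1032]
eef_rot: [-0.0, 0.833, 0.553, 0.0]
wrist_force: [-0.4, -1.0, 1.2]
opening: -0.001
grasp_force: 0.0
```

carry_out(
  steps=[-0.0003,0,0,0,0,0,0,-0.0005,0,0,0,0,0,0,-0.0005,0,0,0,0,0,0],
)

```text
time_s: 26.25
eef_pos: [0.4523, 0.334, 0.1031]
eef_rot: [-0.0, 0.833, 0.553, -0.0]
wrist_force: [0.1, 0.5, 0.7]
opening: -0.0
grasp_force: 0.0
```

```bash
python3 st.py
```

```text
26.25 vise [0.02091 0.06535 0.03007] [0.12121078 0.51643371 0.71802597]
```

carry_out(
  steps=[-0.0003,0,0,0,0,0,0,-0.0005,0,0,0,0,0,0,-0.0005,0,0,0,0,0,0],
)

```text
time_s: 26.55
eef_pos: [0.4522, 0.3335, 0.1031]
eef_rot: [-0.0, 0.834, 0.552, 0.0]
wrist_force: [-0.1, 0.8, 0.1]
opening: 0.003
grasp_force: 0.2
```

carry_out(
  steps=[-0.0003,0,0,0,0,0,0,-0.0005,0,0,0,0,0,0,-0.0005,0,0,0,0,0,0],
)

```text
time_s: 26.85
eef_pos: [0.4521, 0.3334, 0.1031]
eef_rot: [-0.0, 0.834, 0.553, 0.001]
wrist_force: [1.3, 4.4, -2.0]
opening: 0.0
grasp_force: 1.9
```

carry_out(
  steps=[-0.0001,0,0,0,0,0,0,-0.0002,0,0,0,0,0,0,-0.0002,0,0,0,0,0,0],
)

```text
time_s: 27.15
eef_pos: [0.4521, 0.3334, 0.1032]
eef_rot: [-0.0, 0.834, 0.552, 0.001]
wrist_force: [1.6, 5.9, -3.5]
opening: 0.002
grasp_force: 2.8
```

```bash
python3 st.py
```

```text
27.15 vise [0.02095 0.0647  0.0302 ] [ 1.55495051  5.86257328 -3.48484631]
```

Both bars hold (6 N and 9 N) with ends within 1.5 mm of each other. Retreat and hand in.

carry_out(
  steps=[0.005,0,0,0,0,0,0,0.025,0,0,0,0,0,0,0.035,0,-0.04,0,0,0,0,0.035,0,-0.08,0,0,0,0,0.035,0,-0.12,0,0,0,0,0.035,0,-0.12,0,0,0,0,0.035,0,-0.12,0,0,0,0],
)

```text
time_s: 27.85
eef_pos: [0.4659, 0.3652, 0.2243]
eef_rot: [0.0, 0.833, 0.553, 0.001]
wrist_force: [-1.3, 0.7, -0.9]
opening: 0.001
grasp_force: 0.0
```

```bash
python3 st.py; python3 -c "
from bench import ctrl
print(ctrl.hand_in())"
```

```text
27.85 vise [0.02125 0.09936 0.1513 ] [-1.26301316  0.66761195 -0.86830889]
the job is handed in; nothing more can be done
None
```

The job is handed in (the judge returned no verdict): the bar was slid home, with the two bar ends within about 1.5 mm of each other; the block was pressed down twice over each bar with at most about 24 N; and neither bar moved under end pushes of about 6 N and 9 N, firmer than the light push you asked for.

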